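Push the louvred cover into the free spring-clip slot

ROBOT

A 6-joint arm with a two-finger parallel gripper is mounted at the origin on a cart in front of the work surface, level with it; the furniture and walls round the work are solid. World frame = base frame: x ahead of the robot, y to its left, z up, the work surface at z = 0. Lengths are in m, angles in rad, forces in N, time in s.
With the tool pointing down it reaches from about 0.3 to 0.85 m from the base axis. Payload 4.2 kg.
Tool frame: the origin (TCP) lies midway between the tips of the shut fingers; the grasp point (between the pads) lies 19 mm behind it; z points along the fingers, y is the line along which they close (so a half turn about z gives the same grasp; the last joint's range is limited). The gripper opens to 91 mm and grips with 3 to 60 N. Pads are 32 mm wide; open, the fingers measure 118 mm over their backs; the gripper's body (76 mm by 178 mm) begins 60 mm behind the grasp point.
Start: joints at [1.265, 0.32, 1.565, -0, 1.257, -0.02], TCP at [0.162, 0.552, 0.214] pointing down, gripper open.
Joint ranges: [-3.11, 3.11], [-0.84, 2.01], [0.21, 2.61], [-1.34, 4.49], [0.05, 2.63], [-2.56, 2.56]. Speed limits (rad/s): [2.57, 2.57, 3.14, 3.14, 3.14, 3.14].

INTERFACE

Orientations are given as a unit quaternion [x, y, z, w].
In Python, from workcell import manip, kinematics, eyes, ticket gives the robot as it stands. The module is installed in compiled form; this text tells all that it offers. Calls block until the motion is done:
- manip.move_pose(position, orientation): joint-space move of the TCP to a pose.
- manip.line_to(position, frame=None, rate=0.15): straight line of the TCP; frame=None keeps the orientation; rate is the mean speed in m/s.
- manip.set_joints(angles): joint-space move.
- manip.open_gripper() and manip.grab(force=None): open the fingers fully, or close them until they stop; force is the grip in N (None keeps the last).
- manip.hold(seconds).
- kinematics.solve_ik(position, orientation): joint angles nearest the present ones, or None.
- manip.observe(): the state.
- eyes.grab_frame(name): name is "scene" or "top"; returns a dict with "image" (480x640x3 uint8, red, green, blue), "fx", "fy", "cx", "cy" (pixels), "k1" (the pictures are not rectified: a ray, as slopes to the right and down, at radius r is drawn at 1 + k1 r^2 times it, then the intrinsics apply), "R" (3x3) and "t" (3): a world point X has camera coordinates R X + t. Camera axes: x right, y down, z forward; pixel columns grow to the right and rows downward; lengths in m; the calibration is good to about 2 mm. A picture is of the moment at which its call begins. There is no depth.
A pose or a line that the arm cannot do raises manip.Unreachable and nothing moves.
- ticket.hand_in(): hands the job in; it is judged then, once.
The state is a dict: "t": time; "q": joint angles; "dq": joint speeds; "joint_efforts": joint torques, N m; "eef_pos": TCP position; "orientation": TCP orientation; "contact_force": force on the tool from outside, world axes, zero at the start; "torque": the same for the moment, N m; "width": finger opening in m; "grip_force": force on a finger pad.
Only numpy, scipy, OpenCV 4.12 (cv2) and the standard library are available. Lean on these libraries where they do the work, as an engineer would, in place of code of your own. Each camera call takes 0.05 s, during which the arm holds its last target. There are 200 camera calls.

TASK

Take the narrow louvred cover out of the plywood stand and push it down into the free spring-clip slot of the steel dunnage rack until its bottom edge rests on the slot floor. Leave it standing upright in the clips, let go of it, and leave the wide cover where it stands in the stand.

Things in the scene. Friction and masses are not known exactly. Their poses are not given: they have to be found in the camera images.
- cover: Narrow grey louvred cover, 0.16 kg, upright in a stand groove: panel 8 mm thick (own x), 80 wide (y), 100 high (z). One steel grip tab on the middle of its top edge, 10 mm thick (x), 40 wide (y), reaching 100 to 128 mm above the bottom edge; pinch it across x from above. Origin: middle of the bottom edge. Front and back are alike; either way round will do.
- wide_cover: The other cover in the stand, to be left alone: plain grey panel without louvres, 8 mm thick (x), 120 wide (y), 100 high (z), with two grip tabs up to 128 mm. Origin: middle of its bottom edge.
- stand: Fixed plywood stand, 130 (x) x 124 (y) x 40 mm high, with two grooves along y, 80 mm apart, each 13 mm wide, 30 deep, open at both ends, floor 10 mm above the desk; the covers stand loosely in them. Origin: centre of its underside on the desk.
- clip_slot: Free slot of the fixed steel rack; origin mid floor, 22 mm above desk, y along slot, x across. The other slot, 80 mm off along x, is full. End stops 104 mm apart (y), 20 high. Two sprung clips face across x: 40 mm apart at 75 mm above the floor, closing in a V to 6 mm at 37 to 26; push the cover through to the floor (5 to 20 N). Each clip yields up to 9 mm and then grips it upright.
Mind the look-alikes: they are no part of the job. What is shaped like the cover but red is not meant.

How it is judged:
At the end, for the whole second after the job is handed in: The narrow cover stands in the free slot: bottom edge within 6 mm of its floor, within 12 mm of its middle across and 20 mm in all, upright within 10 and in line within 11 degrees, at rest. The wide cover is within 20 mm of its start, upright within 15 degrees (z of cover in the frame of clip_slot between -0.006 and 0.006 m and horizontal distance between cover and clip_slot below 0.02 m and x of cover in the frame of clip_slot between -0.012 and 0.012 m and angle between cover's own z axis and vertical below 0.18 rad and angle between the x axis of cover and the x axis of clip_slot, either way round below 0.2 rad and linear speed of cover below 0.02 m/s and distance of wide_cover from where it was at the start of the episode below 0.02 m and angle between wide_cover's own z axis and vertical below 0.26 rad); the robot touches nothing.
It also fails if it takes over 35 s, if anything falls off the work surface, if the arm or the gripper's body presses on something with over 40 N, if the wrist force passes 120 N, or if a joint passes its speed limit or range.

## Working session

There is one attempt and no reset: what is moved stays moved. The work goes in short steps, each a Python script; the robot and the scene stay as the last script left them, time stands still between calls to the robot, and variables do not carry over. Pictures are saved under pics/ and viewed, at most 10 in all, crops included, and the job is handed in when it is done.

```bash
mkdir -p pics; cat > h.py <<'E'
import numpy as np, cv2
from workcell import manip, kinematics, eyes, ticket
def ray(f,u,v):
    K=np.array([[f["fx"],0,f["cx"]],[0,f["fy"],f["cy"]],[0,0,1]])
    x,y=(u-f["cx"])/f["fx"],(v-f["cy"])/f["fy"]
    rd=np.hypot(x,y); r=rd
    for _ in range(30): r=rd/(1+f["k1"]*r*r)
    s=r/rd if rd>0 else 1
    R=np.array(f["R"]);t=np.array(f["t"])
    return -R.T@t, R.T@np.array([x*s,y*s,1])
def onz(f,u,v,z):
    o,d=ray(f,u,v); return o+d*(z-o[2])/d[2]
def proj(f,X):
    c=np.array(f["R"])@np.array(X)+np.array(f["t"]); x,y=c[:2]/c[2]; s=1+f["k1"]*(x*x+y*y)
    return np.array([f["fx"]*x*s+f["cx"],f["fy"]*y*s+f["cy"]])
def save(f,n,box=None,sc=1):
    im=f["image"]
    if box: im=im[box[1]:box[3],box[0]:box[2]]
    im=cv2.resize(im,None,fx=sc,fy=sc,interpolation=cv2.INTER_CUBIC)
    cv2.imwrite("pics/"+n,im[:,:,::-1])
E
python3 - <<'E'
from h import *
import pickle
fs={}
for n in("top","scene"):
    f=eyes.grab_frame(n); save(f,n+"0.png"); fs[n]=f; print(n,f["fx"],f["k1"],-np.array(f["R"]).T@np.array(f["t"]),np.array(f["R"])[2])
pickle.dump(fs,open("f0.pkl","wb"))
s=manip.observe();print(s["t"],s["orientation"],s["contact_force"])
E
```

```text
top 526.0056376079574 -0.13216923046608714 [0.34788971 0.35568753 0.89498507] [ 0.12967881 -0.01785099 -0.99139535]
scene 621.6281794310167 0.009561016898409373 [ 0.10607866 -0.07872107  0.72461758] [ 0.41124036  0.49871825 -0.76299507]
0.1 [ 1.42423218e-01  9.89805531e-01 -7.86245690e-04 -1.37208401e-04] [0.63926108 0.47616681 0.15708914]
```

View pics/top0.png

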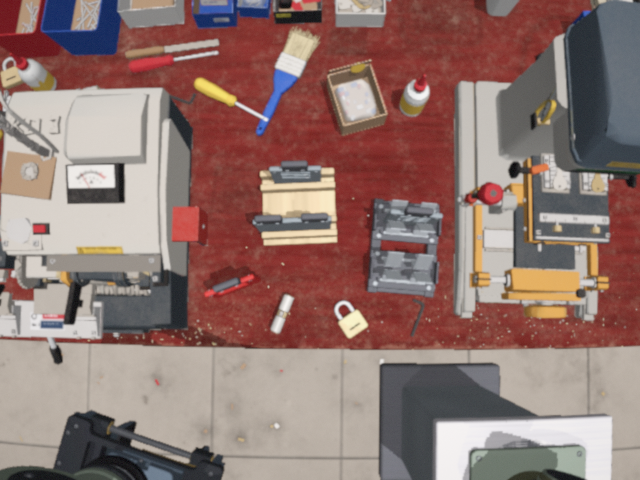

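View pics/scene0.png

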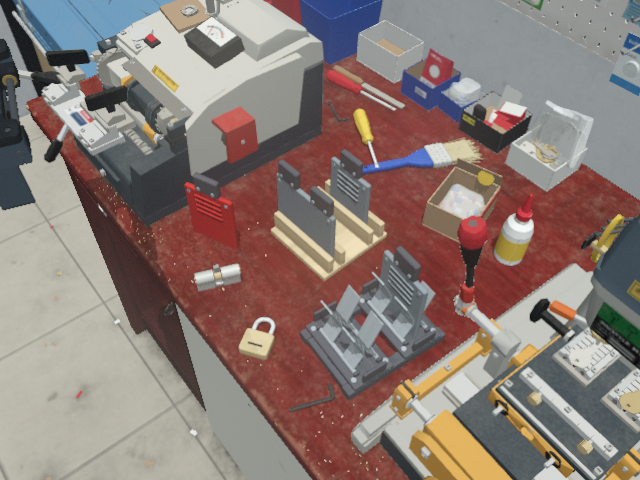

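The top view shows the stand near (299,205), with the narrow cover's tab at about (297,170) and the wide cover at (292,220). The rack is at about (405,247); its near slot, at v≈270, is the free one. The red decoy is at (230,285). I'll zoom in next.

```bash
python3 - <<'E'
from h import *
import pickle
fs=pickle.load(open("f0.pkl","rb"))
save(fs["top"],"topc.png",(250,150,450,300),4)
save(fs["scene"],"scc.png",(260,140,460,400),3) if 0 else save(fs["scene"],"scc.png",(265,235,455,395),3.7)
E
```

```text
(no output)
```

View pics/topc.png

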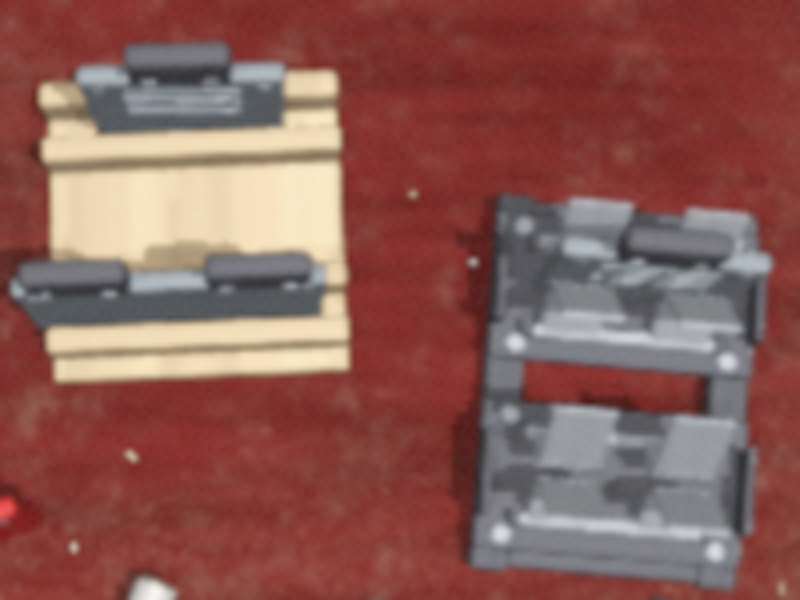

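View pics/scc.png

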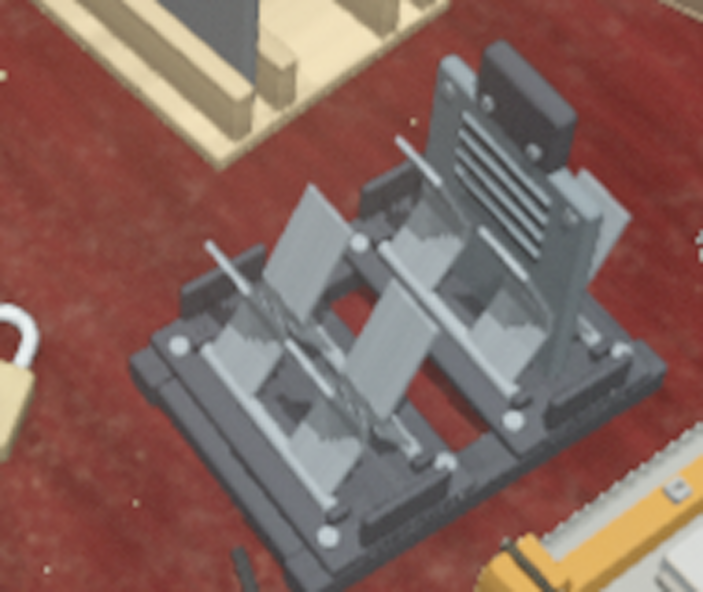

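```bash
cat > m.py <<'E'
from h import *
import pickle
fs=pickle.load(open("f0.pkl","rb")); T,S=fs["top"],fs["scene"]
t=lambda u,v:(250+u/4-.4,150+v/4-.4)
s=lambda u,v:(265+u/3.7-.4,235+v/3.7-.4)
def tri(a,b):
    o1,d1=ray(T,*a);o2,d2=ray(S,*b)
    A=np.c_[d1,-d2];k=np.linalg.lstsq(A,o2-o1,rcond=None)[0]
    p,q=o1+k[0]*d1,o2+k[1]*d2
    return (p+q)/2,np.linalg.norm(p-q)
np.set_printoptions(precision=4,suppress=True)
for n,a,b in[("free NL",(501,534),(179,345)),("free NR",(716,551),(329,537)),("full NL",(516,342),(360,243)),("full NR",(727,360),(513,420))]:
    print(n,*tri(t(*a),s(*b)))
for n,a in [("FL",(509,414)),("NL",(501,534)),("NR",(716,551)),("fFL",(524,225)),("fNL",(516,342)),("fNR",(727,360))]: print(n,onz(T,*t(*a),.024))
print("tab far edge",onz(T,*t(124,46),.138),onz(T,*t(230,43),.138), "panel top far",onz(T,*t(77,67),.11),onz(T,*t(284,65),.11))
print("wide tabs far",onz(T,*t(20,263),.138),onz(T,*t(312,254),.138))
print("stand base near corners",onz(T,*t(55,382),.01),onz(T,*t(350,370),.01))
for z in(.0,.04): print("ridge",z,onz(T,*t(41,152),z),onz(T,*t(341,140),z))
E
python3 m.py
```

```text
free NL [0.382  0.2681 0.0211] 0.00037093706190378364
free NR [0.3758 0.1777 0.0201] 0.00017620667511503862
full NL [0.4626 0.262  0.0205] 0.00024403892784527424
full NR [0.4562 0.1724 0.0199] 0.00011092857803692634
FL [0.4317 0.2653 0.024 ]
NL [0.3818 0.2685 0.024 ]
NR [0.3756 0.1786 0.024 ]
fFL [0.5119 0.259  0.024 ]
fNL [0.462  0.2624 0.024 ]
fNR [0.4557 0.1732 0.024 ]
tab far edge [0.5555 0.42   0.138 ] [0.5572 0.3807 0.138 ] panel top far [0.5546 0.4402 0.11  ] [0.5566 0.3608 0.11  ]
wide tabs far [0.4734 0.4557 0.138 ] [0.4784 0.3493 0.138 ]
stand base near corners [0.4439 0.4562 0.01  ] [0.4508 0.3314 0.01  ]
ridge 0.0 [0.5453 0.4665 0.    ] [0.5526 0.3362 0.    ]
ridge 0.04 [0.5365 0.4615 0.04  ] [0.5435 0.337  0.04  ]
```

The screws triangulate to z≈21 mm and 80 mm apart, which agrees with the data. The free slot is at about (0.404,0.222) with yaw −0.068. The cover is at about (0.5515,0.4003) with yaw +0.04, upright over its groove (stand estimate 0.552). Next: grasp it.

```bash
cat >> h.py <<'E'
from scipy.spatial.transform import Rotation as Ro
def quat(psi,sgn):
    y=sgn*np.array([np.cos(psi),np.sin(psi),0]); z=np.array([0,0,-1.]); 
    return Ro.from_matrix(np.c_[np.cross(y,z),y,z]).as_quat()
C=np.array([.5514,.4003]);CY=.042; P=np.array([.4037,.2223]);PY=-.068
def st():
    s=manip.observe(); print(round(s["t"],2),np.round(s["eef_pos"],4),"F",np.round(s["contact_force"],1),"w",round(s["width"],4),"g",round(s["grip_force"],1),flush=True); return s
E
python3 - <<'E'
from h import *
for g in(1,-1):
    for p,y,zs in((C,CY,(.107,.3)),(P,PY,(.119,.3))):
        for z in zs:
            q=kinematics.solve_ik([*p,z],quat(y,g)); print(g,z,None if q is None else np.round(q,2))
manip.line_to([.2,.53,.32],rate=.25); st()
E
```

```text
1 0.107 [ 0.61  0.56  1.45 -0.    1.13  0.57]
1 0.3 [ 0.61  0.46  1.13 -0.    1.55  0.57]
1 0.119 [ 0.48  0.23  1.96 -0.    0.95  0.55]
1 0.3 [ 0.48  0.09  1.65 -0.    1.4   0.55]
-1 0.107 None
-1 0.3 None
-1 0.119 None
-1 0.3 None
0.71 [0.1996 0.5296 0.3187] F [ 0.3  0.2 -0.7] w 0.0911 g 0.0
```

```bash
python3 - <<'E'
from h import *
import pickle
q=quat(CY,1)
manip.move_pose([*C,.26],q); st()
f=eyes.grab_frame("scene"); save(f,"a1.png",(230,60,500,260),2.9)
manip.line_to([*C,.165],rate=.15); s=st()
f=eyes.grab_frame("scene"); save(f,"a2.png",(230,60,500,260),2.9)
E
```

```text
2.12 [0.5504 0.4013 0.2602] F [-0.3 -0.1  0.3] w 0.0912 g 0.0
2.96 [0.5518 0.401  0.1662] F [-1.   1.   0.1] w 0.0912 g 0.0
```

View pics/a2.png

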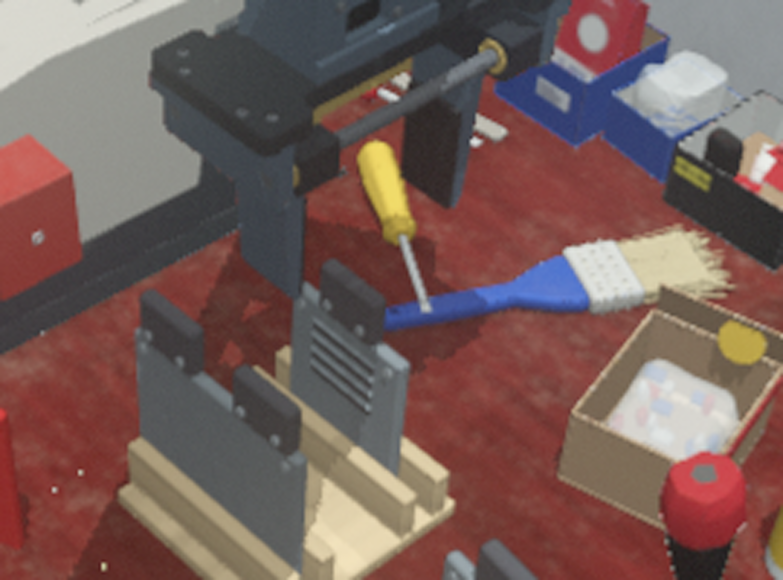

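The open fingers straddle the tab (crop ≈(352,300)), with the near finger at (270,270) between the two covers. I'll descend, grip and lift.

```bash
python3 - <<'E'
from h import *
manip.line_to([*C,.107],rate=.1); s=st()
if abs(s["contact_force"][2])<8:
    manip.grab(50); st()
    p=manip.observe()["eef_pos"]
    manip.line_to([p[0],p[1],.16],rate=.1); st()
    manip.line_to([p[0],p[1],.30],rate=.15); st()
    f=eyes.grab_frame("scene"); save(f,"b1.png",(200,0,520,260),2.3)
    import pickle; pickle.dump((f,eyes.grab_frame("top"),manip.observe()),open("f1.pkl","wb"))
E
```

```text
3.74 [0.5519 0.4006 0.1076] F [-1.4 -0.1 -0.3] w 0.091 g 0.0
4.95 [0.5515 0.4003 0.107 ] F [-0.4 -0.7 -0.1] w 0.0099 g 50.0
5.63 [0.551  0.4    0.1594] F [ 0.8  0.2 -2.3] w 0.01 g 50.0
6.72 [0.551  0.4    0.2986] F [-0.1  0.  -1.7] w 0.0099 g 50.0
```

View pics/b1.png

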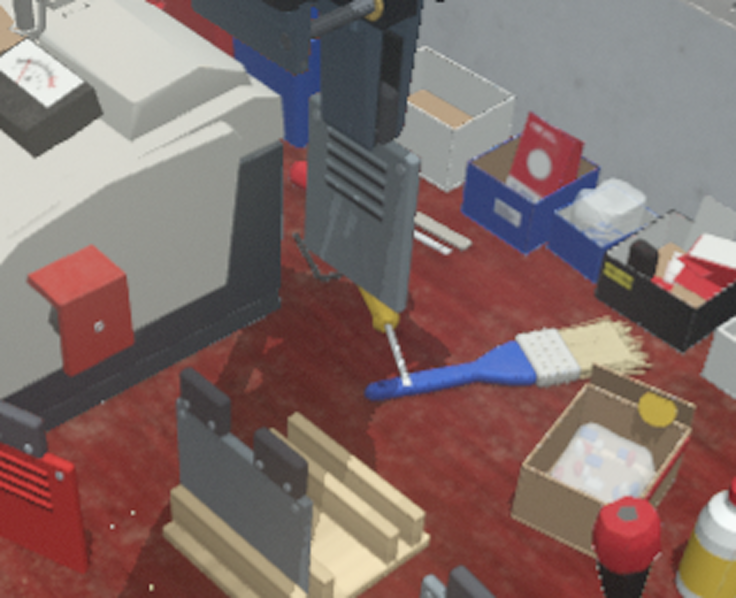

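The cover hangs straight in the gripper (crop ≈(360,210)) and the wide cover hasn't moved. I'll carry it over the slot.

```bash
python3 - <<'E'
from h import *
manip.line_to([*P,.30],quat(PY,1),rate=.15); s=st()
manip.line_to([*P,.215],rate=.15); s=st()
print(np.round(Ro.from_quat(s["orientation"]).as_matrix(),3))
f=eyes.grab_frame("scene"); save(f,"c1.png",(265,170,455,395),2.6)
import pickle; pickle.dump((f,eyes.grab_frame("top")),open("f2.pkl","wb"))
E
```

```text
8.51 [0.4042 0.2227 0.2998] F [-0.3  0.  -1. ] w 0.0092 g 50.0
9.22 [0.4044 0.2227 0.2156] F [ 0.2  0.1 -1.2] w 0.0099 g 50.0
[[ 0.068  0.998  0.001]
 [ 0.998 -0.068  0.001]
 [ 0.001  0.001 -1.   ]]
```

View pics/c1.png

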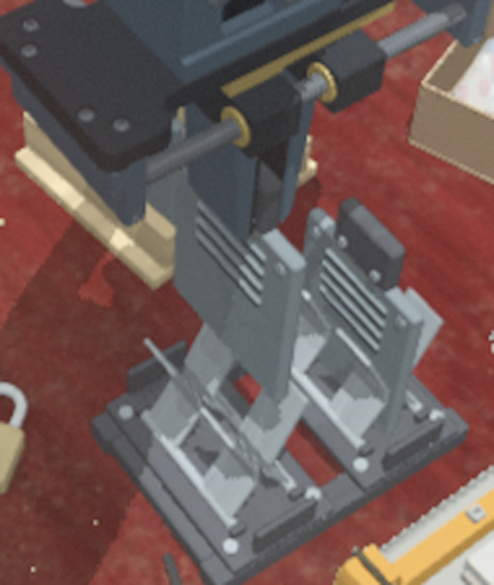

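The cover hovers above the V of the free slot, parallel to it. I'll push it down in steps and watch the force.

```bash
python3 - <<'E'
from h import *
for z in (.16,.145,.135,.127,.123,.120,.118,.116,.114):
    manip.line_to([*P,z],rate=.06); s=st()
    F=s["contact_force"]
    if F[2]>32 or np.hypot(F[0],F[1])>25: break
import pickle; f=eyes.grab_frame("scene"); save(f,"d1.png",(265,170,455,395),2.6)
E
```

```text
10.39 [0.404  0.2225 0.1603] F [ 1.  -0.4 -1.4] w 0.0096 g 50.0
10.79 [0.4035 0.2225 0.1444] F [ 0.3  1.1 -5. ] w 0.0095 g 50.0
11.11 [0.4034 0.2221 0.1343] F [-0.1  0.9 -5. ] w 0.0096 g 50.0
11.39 [0.4034 0.2222 0.1263] F [ 0.2  0.6 -5.1] w 0.0098 g 50.0
11.64 [0.4036 0.2223 0.1227] F [ 0.1  1.2 -4.1] w 0.0097 g 50.0
11.89 [0.4037 0.2223 0.1199] F [-0.1  0.8 -2.5] w 0.0098 g 50.0
12.14 [0.404  0.2224 0.1188] F [-1.9 -0.5  5.1] w 0.0097 g 50.0
12.39 [0.4042 0.2224 0.1188] F [-4.4 -2.4 20.4] w 0.0098 g 50.0
12.64 [0.4044 0.2225 0.1187] F [-6.9 -3.2 33.2] w 0.0099 g 50.0
```

View pics/d1.png

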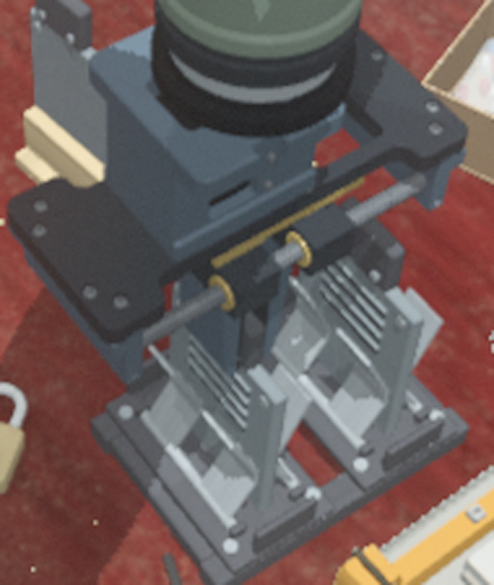

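It stopped hard at TCP z=0.1188, against 0.119 predicted for the floor, and the cover sits upright between the clips. I'll ease off, release and retreat.

```bash
python3 - <<'E'
from h import *
manip.line_to([*P,.1185],rate=.05); st()
manip.open_gripper(); st()
manip.line_to([*P,.17],rate=.1); st()
manip.line_to([*P,.30],rate=.2); st()
manip.line_to([.3,.36,.32],rate=.2); st()
f=eyes.grab_frame("scene"); save(f,"e1.png",(220,120,460,400),2.1)
t=eyes.grab_frame("top"); save(t,"e2.png",(250,150,450,300),4)
E
```

```text
12.94 [0.4039 0.2223 0.1188] F [-1.9 -0.4 11.1] w 0.0093 g 50.0
14.22 [0.4037 0.2223 0.1185] F [0.1 0.4 0.2] w 0.0914 g 0.0
14.88 [0.4033 0.2221 0.1696] F [-0.6  0.1 -0.1] w 0.0913 g 0.0
15.68 [0.403  0.2219 0.2985] F [-0.5 -0.2 -0.1] w 0.0912 g 0.0
16.7 [0.3002 0.3594 0.3196] F [0.5 0.  0.1] w 0.0912 g 0.0
```

View pics/e1.png

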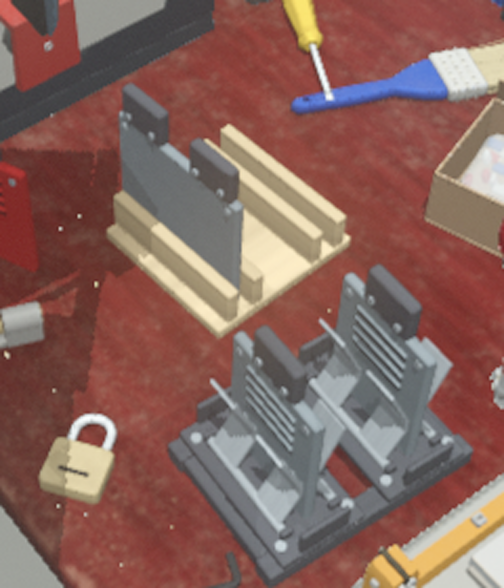

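View pics/e2.png

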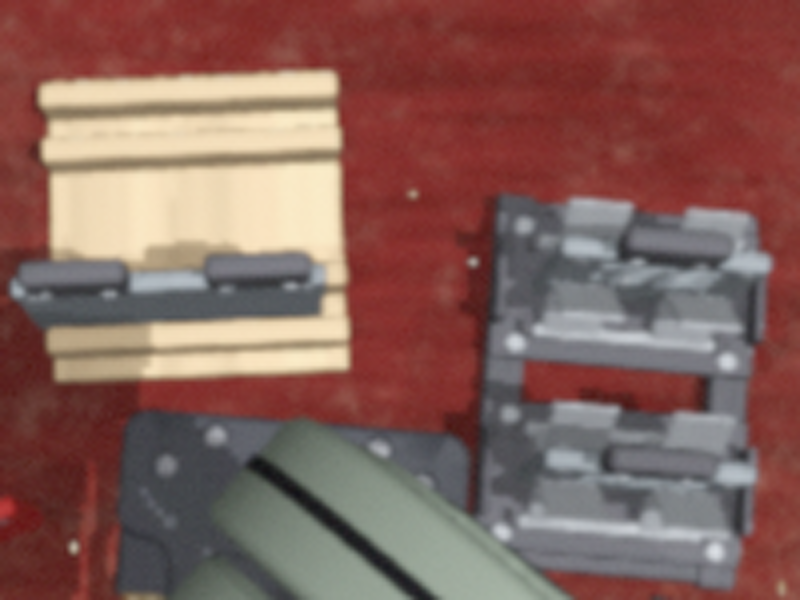

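The cover stands upright in the free slot: its tab is at (662,460), matching the full slot's at (678,245). The wide cover is unmoved at (20–312,275), and the arm is clear.

```bash
python3 -c "
from h import *
print(ticket.hand_in())"
```

```text
the job is handed in; nothing more can be done
None
```

I handed the job in at about 17 s on the robot's clock: the narrow cover stands upright on the free slot's floor, released in the clips, and the wide cover is unmoved; no verdict was returned.

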